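# Take the filter cover off a solder-fume extractor

### The job

The filter in the solder-fume extractor is due for a change: pinch the two orange tabs on its cover together to unclip it, lift the cover out and lay it flat, tabs up, in the empty steel tray. Set it down rather than dropping it, and leave the other things on the table where they are.

Things in the scene. Friction and masses are not known exactly. Their poses are not given: they have to be found in the camera images.
- extractor: Light-blue box-shaped desktop fume extractor lying on its back, filter side up, fixed to the table: 190 mm (its x) by 170 mm (its y) by 100 mm high. Origin: centre of its underside, on the table; z up. In its top is a 142 x 106 mm opening, closed by the clip-on cover, which lies 4 mm below the top edge, with 1 mm play all round.
- cover_grip (a point): Loose dark-grey filter cover, 140 mm (x) by 104 mm (y), 0.14 to 0.24 kg, with two upright orange tabs in its middle. Point: midway between the tabs, half-way up; y runs through both tabs (squeezing line), z up. It is 32 mm above the cover's flat underside, 14 mm above its plate, 14 mm below the tabs' tops. On the extractor: at its centre, same axes, 110 mm above the table.
- tab_left_face (a point): Centre of the outer face of the orange tab on the cover's +y side, 26 mm from cover_grip. Each tab is an upright pad 40 mm long (x), 8 mm thick, 28 mm tall; 52 mm across both outer faces, 34 mm when squeezed fully. The extractor's top edge is 24 mm below the tabs' tops; nothing else beside the tabs is higher. Held by the squeezed tabs, the cover can be carried.
- tab_right_face (a point): The same for the tab on the cover's -y side.
- tab_left (a joint): Travel (m) of the +y tab: 0 sprung out (latched), 0.009 fully in. Its tongue under the cover catches 2.5 to 4.5 mm under the extractor's rim; 5 mm in, it is clear. Spring: 1.5 N to start, 3.8 N fully in; it pushes the tab out again when let go. While a tongue is caught, its side of the cover stays down; a grip of 15 to 20 N holds both tabs in and carries the cover.
- tab_right (a joint): The same for the orange tab on the cover's -y side.
- tray: Empty open stainless-steel tray, loose, 0.7 kg: 240 mm (its x) by 200 mm (its y), 25 mm high, walls and floor 3 mm. Origin: centre of its underside, on the table; z up. The cover fits in it at any turn.
- screwdriver: Red screwdriver 160 mm long lying on the table, along its x. Bystander.
- pliers: Pliers with orange handles, 135 mm long, lying flat. Origin near the middle, on the table. Bystander.
- spool: Solder spool standing on end, 52 mm across, 44 mm high. Origin: centre of its underside. Bystander.
- sponge_box: Black open box with a yellow cleaning sponge, 75 x 110 x 28 mm. Origin: centre of its underside. Bystander.
There are look-alikes about, which are no part of the job. What is meant by the part that bears cover_grip is not red, and is the larger of those in its own colour.

How it is judged:
By the outcome, as a careful person would: the job done as asked, in the order asked, and still so for the second after the job is handed in, with the robot touching nothing.
It also fails if it takes over 50 s, if anything falls off the work surface, if the arm or the gripper's body presses on something with over 40 N, if the wrist force passes 120 N, or if a joint passes its speed limit or range.

### The arm

A 6-joint arm with a two-finger parallel gripper is mounted at the origin on the work surface. World frame = base frame: x ahead of the robot, y to its left, z up, the work surface at z = 0. Lengths are in mm, angles in rad, forces in N, time in s.
With the tool pointing down it reaches from about 275 to 1000 mm from the base axis. Payload 8.4 kg.
Tool frame: the origin (TCP) lies on the centre line of the jaws, within the pads' length; the fingertips stand r.tip_reach ahead of it and the grasp point (between the pads) lies 11 mm behind it (r.tip_reach is the distance from the TCP to the fingertips, in mm); z points along the fingers, y is the line along which they close (so a half turn about z gives the same grasp; the last joint's range is limited). The gripper opens to 85 mm and grips with 20 to 120 N. Pads are 22 mm wide; open, the fingers measure 114 mm over their backs; the gripper's body (76 mm by 85 mm) begins 54 mm behind the grasp point. The pads swing forward as they close: fully open they stand 13 mm farther back than shut.
Start: joints at [-1.143, 0.353, 1.633, -0, 1.155, -0.002], TCP at [260.43, -568.159, 239.281] pointing down, gripper open.
Joint ranges: [-2.63, 2.63], [-0.92, 2.1], [0.06, 2.66], [-1.3, 4.44], [0, 2.69], [-3.02, 3.02]. Speed limits (rad/s): [2.22, 2.22, 2.79, 3.14, 3.14, 3.14].

### API

Orientations are given as [roll, pitch, yaw] about the fixed x, y, z axes, in that order (R = Rz(yaw) Ry(pitch) Rx(roll)).
In Python, from rig import r gives the robot as it stands.
- The arm moves only by the tool carry_out, never from a script. Its argument "targets" is a list of rows, each an object with "dp": the shift along the tool's x, y, z in mm, a list of three; "yaw": the turn about the tool's z in degrees. A call has 1 to 12 rows; each row is the pose to reach, as a shift and turn from the pose commanded when the call began, along the tool's axes at that moment; what a row does not reach only later rows make up. A row lasts 1/8 s, in which the tool goes at most 62.5 mm and 10.7 degrees, less where a joint would pass 70% of its speed; a pose out of reach is approached as far as the arm can. A call with a gripper value outside its range is refused whole. "fingers" is the opening, from -1 (shut) to 1 (fully open), so that 0 is half open, set as the call begins (left out, the last holds). The fingers move at their own pace and stop on an object; "grip_force" is the grip in N (left out, the last holds). Time passes only in rows, so rows that repeat a pose let the fingers close. It gives the time, the measured TCP pose, the force, the opening and the grip force at its end, in the units of the state.
- r.sense(): the state, without advancing time (a new reading comes with each control period).
- r.grab_frame(name): name is "side" or "top"; returns the picture (400x640x3 uint8, red, green, blue); there is no depth.
- r.get_calibration(name): a dict with "fx", "fy", "cx", "cy" (pixels), "rvec" (rotation vector, rad) and "tvec" (3), from world to camera coordinates, as OpenCV has them. Camera axes: x right, y down, z forward; pixel columns grow to the right and rows downward; lengths in mm; the calibration is good to about 2 mm. A picture is of the moment at which its call begins. get_calibration takes no time and is no camera call.
- r.sign_off(): hands the job in; it is judged then, once.
The state is a dict: "clock": time; "qpos": joint angles; "qvel": joint speeds; "joint_efforts": joint torques, N m; "eef_pos": TCP position; "tcp_rot": TCP orientation; "contact_force": force on the tool from outside, world axes, zero at the start; "wrist_torque": the same for the moment, N m; "opening": opening from 0.0 (shut) to 1.0 (fully open); "grasp_force": force on a finger pad.
Only numpy, scipy, OpenCV 4.12 (cv2) and the standard library are available. Lean on these libraries where they do the work, as an engineer would, in place of code of your own. Each camera call takes 0.05 s, during which the arm holds its last target. There are 200 camera calls.

## Working session

There is one attempt and no reset: what is moved stays moved. The work goes in short steps, Python scripts to look and compute and a tool call to move; the robot and the scene stay as the last step left them, time stands still between calls to the robot, and variables do not carry over. Pictures are saved under pics/ and viewed, at most 10 in all, crops included, and the job is handed in when it is done.

Besides the shell and the picture viewer there is one more tool, called after ">>>" as name(argument=value, ...), one argument or row to a line, values as JSON. carry_out: Moves the arm, as the interface text tells. Its arguments: {"type":"object","properties":{"targets":{"type":"array","items":{"type":"object","properties":{"dp":{"type":"array","items":{"type":"number"}},"yaw":{"type":"number"}}}},"fingers":{"type":"number"},"grip_force":{"type":"number"}},"required":["targets"]}

```bash
mkdir -p pics
python3 - <<'E'
from rig import r
import cv2
for n in("top","side"):
    cv2.imwrite(f"pics/{n}0.png",r.grab_frame(n)[:,:,::-1]); print(n,r.get_calibration(n))
print(r.tip_reach,r.sense())
E
```

```text
top {'fx': 433.9569406146159, 'fy': 433.9569406146159, 'cx': 321.58923355788977, 'cy': 199.15198009678176, 'rvec': array([ 2.14652616, -2.05347081,  0.2227697 ]), 'tvec': array([-110.75123313,  545.15582042,  970.90259046])}
side {'fx': 419.87772442996777, 'fy': 419.87772442996777, 'cx': 323.31951767290616, 'cy': 200.82704409241498, 'rvec': array([ 0.1502909 , -2.94694684,  1.03327451]), 'tvec': array([ 535.90882122,  146.42682482, 1305.92525056])}
8.0 {'clock': 0.1, 'qpos': array([-1.14343262e+00,  3.53590937e-01,  1.63405537e+00, -3.83387033e-06,
        1.15517610e+00, -2.39898181e-03]), 'qvel': array([-0.00052233,  0.00041176, -0.00211966, -0.00030035,  0.00029812,
        0.00145123]), 'joint_efforts': array([ 2.83155696e-04, -6.06356120e+01, -3.42821181e+01,  5.10936650e-05,
        3.97317795e-03,  5.96646231e-06]), 'eef_pos': array([ 260.24001163, -567.79472217,  238.63109348]), 'tcp_rot': array([-3.14036289e+00,  5.55407643e-07,  4.29764234e-01]), 'contact_force': array([-0.12797017,  1.27756266, -0.15046843]), 'wrist_torque': array([0.05007374, 0.00517478, 0.01879832]), 'grasp_force': 0.0, 'opening': 1.001006043865736}
```

View pics/top0.png

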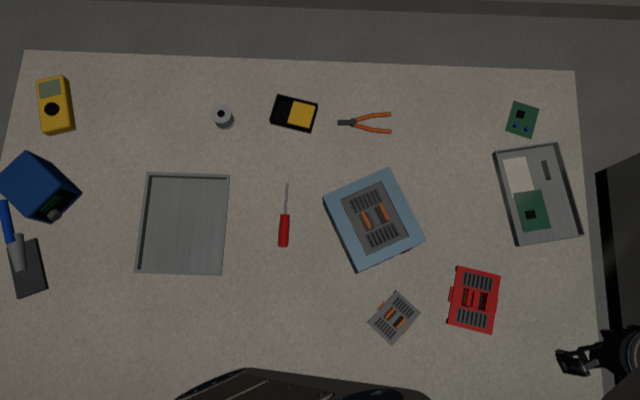

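View pics/side0.png

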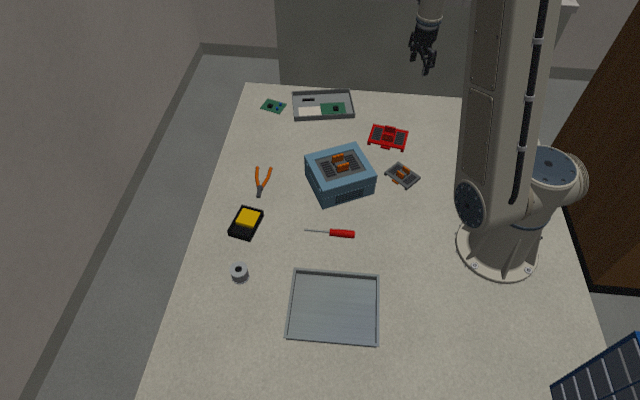

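The extractor with its grey cover is at top (374,217) and side (340,170). The empty tray is at top (183,223) and side (334,307). The red cover and the small grey one are look-alikes. I'll enlarge the extractor for corners.

Run:
```python
import cv2,numpy as np
a=cv2.imread("pics/top0.png")[160:280,315:435]; b=cv2.imread("pics/side0.png")[135:215,295:385]
a=cv2.resize(a,(600,600),interpolation=cv2.INTER_CUBIC)[:, :]
cv2.imwrite("pics/c0.png",cv2.convertScaleAbs(a,alpha=1.5))
```

```text
(no output)
```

View pics/c0.png

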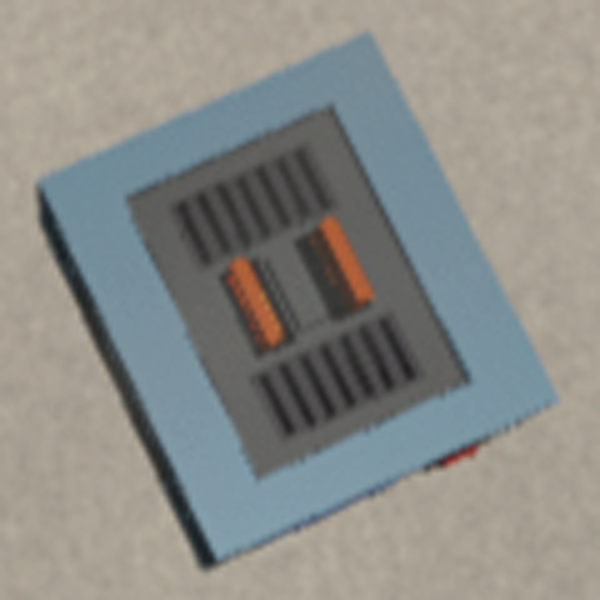

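The crop shows the extractor's top corners at (370,33), (557,402), (212,567) and (40,185). The opening corners are at (332,107), (470,382), (257,478) and (128,198). The tabs lie along the long axis.

```bash
cat > h.py <<'E'
from rig import r
import cv2,numpy as np
def unp(n,px,z):
    c=r.get_calibration(n);K=np.array([[c['fx'],0,c['cx']],[0,c['fy'],c['cy']],[0,0,1]])
    R=cv2.Rodrigues(np.array(c['rvec'],float))[0];o=-R.T@np.array(c['tvec']).ravel()
    p=np.c_[np.array(px,float),np.ones(len(px))]
    d=(R.T@np.linalg.inv(K)@p.T).T
    return (o+d*((z-o[2])/d[:,2])[:,None])
E
python3 - <<'E'
from h import *
def rep(t,P):
    e=np.roll(P,-1,0)-P
    print(t,P.mean(0).round(1),np.linalg.norm(e,axis=1).round(1),np.degrees(np.arctan2(e[:,1],e[:,0])).round(1))
cr=lambda L:np.array(L)/5+[315,160]-.4
rep("ext",unp("top",cr([(370,33),(557,402),(212,567),(40,185)]),100))
rep("open",unp("top",cr([(332,107),(470,382),(257,478),(128,198)]),98))
rep("tabsTop",unp("top",cr([(325,217),(372,302),(280,348),(237,258)]),124))
rep("tray",unp("top",[(148,173),(230,174),(222,275),(136,272)],25))
rep("trayS",unp("side",[(293,271),(379,272),(378,345),(286,340)],25))
rep("extS",unp("side",[(363,144),(375.5,178),(317,190),(305,157)],100))
E
```

```text
ext [ 501.9 -206.1  100. ] [188.6 171.4 188.2 169.3] [-153.1  117.7   26.2  -62.2]
open [ 503.9 -207.2   98. ] [140.2 105.5 139.3 103.8] [-153.   116.5   26.3  -63. ]
tabsTop [ 502.8 -207.4  124. ] [43.  45.8 44.  43.6] [-150.4  119.    26.7  -62.3]
tray [485.3 245.8  25. ] [205.2 248.5 204.9 244.3] [ -88.2 -179.2   90.6    0.9]
trayS [484.9 252.7  25. ] [249.2 213.7 238.3 202.2] [-174.7   90.1    2.7  -87.1]
extS [ 503.2 -196.9  100. ] [158.7 194.2 148.8 207.9] [ 106.7   21.3  -68.4 -156.1]
```

>>> carry_out(
  targets=[
    {"dp":[12,-7,2],"yaw":0},
    {"dp":[45,-27,6],"yaw":0},
    {"dp":[90,-55,12],"yaw":-1},
    {"dp":[135,-83,18],"yaw":-1},
    {"dp":[180,-110,24],"yaw":-2},
    {"dp":[225,-138,30],"yaw":-2.3},
    {"dp":[270,-166,36],"yaw":-2.3},
    {"dp":[315,-193,42],"yaw":-2.3},
    {"dp":[345,-212,46],"yaw":-2.3},
    {"dp":[363,-223,49],"yaw":-2.3},
    {"dp":[371.3,-227.7,49],"yaw":-2.3},
    {"dp":[371.3,-227.7,49],"yaw":-2.3},
  ],
  fingers=1,
  grip_force=20,
)

```text
clock: 1.6
eef_pos: [503.1, -206.0, 190.3]
tcp_rot: [-3.142, 0.0, 0.471]
contact_force: [-0.9, 0.7, 0.1]
opening: 1.001
grasp_force: 0.0
```

Run:
```python
from h import *
t=r.grab_frame("top")[:,:,::-1];s=r.grab_frame("side")[:,:,::-1]
a=cv2.resize(t[160:280,315:435],(560,560),interpolation=2)
b=cv2.resize(s[90:220,290:400],(474,560),interpolation=2)
cv2.imwrite("pics/c1.png",cv2.resize(cv2.convertScaleAbs(np.hstack([a,b]),alpha=1.5),(800,433)))
x=r.sense();print(x['eef_pos'],x['tcp_rot'],x['contact_force'])
```

```text
[ 502.71457546 -206.8553848   190.36679302] [3.14147812e+00 1.85154914e-04 4.69704498e-01] [-0.47791475  0.43504686  0.30465678]
```

View pics/c1.png

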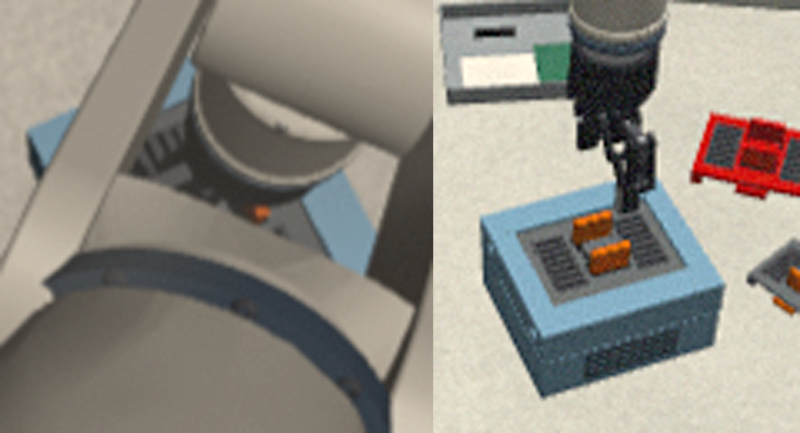

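The top view is blocked by the arm. In the side view the open gripper hovers over the tabs (592,226) and (611,256). I'll cross-check the centre from the side corners.

Run:
```python
from h import *
f=lambda L:(np.array(L,float)-[433.3,0])/3.334+[290,90]-.35
P=unp("side",f([(483,217),(655,182),(723,285),(545,336)]),100);print(P.round(1),P.mean(0))
P=unp("side",f([(517,231),(632,208),(687,266),(562,302)]),98);print(P.round(1),P.mean(0))
```

```text
[[ 626.1 -237.6  100. ]
 [ 456.6 -307.7  100. ]
 [ 384.5 -172.4  100. ]
 [ 549.3  -89.4  100. ]] [ 504.13970902 -201.7647084   100.        ]
[[ 590.3 -224.    98. ]
 [ 478.  -269.3   98. ]
 [ 419.8 -195.4   98. ]
 [ 537.4 -135.1   98. ]] [ 506.38348986 -205.94501662   98.        ]
```

>>> carry_out(
  targets=[
    {"dp":[0,0,15]},
    {"dp":[0,0,35]},
    {"dp":[0,0,52]},
    {"dp":[0,0,64]},
    {"dp":[0,0,72]},
    {"dp":[0,0,77]},
    {"dp":[0,0,80]},
    {"dp":[0,0,82]},
    {"dp":[0,0,83]},
    {"dp":[0,0,83]},
  ],
)

```text
schema error: expected keys dp, yaw
```

>>> carry_out(
  targets=[
    {"dp":[0,0,0]},
    {"dp":[0,0,0]},
    {"dp":[0,0,0]},
    {"dp":[0,0,0]},
    {"dp":[0,0,0]},
    {"dp":[0,0,0]},
    {"dp":[0,0,0]},
    {"dp":[0,0,0]},
  ],
  fingers=-1,
  grip_force=20,
)

```text
schema error: expected keys dp, yaw
```

>>> carry_out(
  targets=[
    {"dp":[0,0,15],"yaw":0},
    {"dp":[0,0,35],"yaw":0},
    {"dp":[0,0,52],"yaw":0},
    {"dp":[0,0,64],"yaw":0},
    {"dp":[0,0,72],"yaw":0},
    {"dp":[0,0,77],"yaw":0},
    {"dp":[0,0,80],"yaw":0},
    {"dp":[0,0,82],"yaw":0},
    {"dp":[0,0,83],"yaw":0},
    {"dp":[0,0,83],"yaw":0},
  ],
)

```text
clock: 2.95
eef_pos: [503.1, -206.5, 107.4]
tcp_rot: [3.141, -0.0, 0.47]
contact_force: [0.2, 0.7, 0.2]
opening: 1.002
grasp_force: 0.0
```

>>> carry_out(
  targets=[
    {"dp":[0,0,0],"yaw":0},
    {"dp":[0,0,0],"yaw":0},
    {"dp":[0,0,0],"yaw":0},
    {"dp":[0,0,0],"yaw":0},
    {"dp":[0,0,0],"yaw":0},
    {"dp":[0,0,0],"yaw":0},
    {"dp":[0,0,0],"yaw":0},
    {"dp":[0,0,0],"yaw":0},
  ],
  fingers=-1,
  grip_force=20,
)

```text
clock: 3.95
eef_pos: [503.4, -206.7, 107.9]
tcp_rot: [3.141, -0.0, 0.47]
contact_force: [-1.3, -0.7, 6.5]
opening: 0.383
grasp_force: 19.7
```

Run:
```python
from h import *
s=r.grab_frame("side")[:,:,::-1]
cv2.imwrite("pics/c2.png",cv2.convertScaleAbs(cv2.resize(s[90:220,290:400],(508,600),interpolation=2),alpha=1.5))
x=r.sense();print(x)
```

```text
{'clock': 4.0, 'qpos': array([-3.92196005e-01,  3.93519468e-01,  1.91593571e+00, -1.46506309e-04,
        8.31164584e-01,  7.08573639e-01]), 'qvel': array([-0.00013014, -0.00030902, -0.00048748,  0.00103711,  0.00023895,
        0.00129771]), 'joint_efforts': array([  0.1210591 , -51.99631333, -24.67743695,   0.14278729,
        -0.32126541,   0.08705595]), 'eef_pos': array([ 503.4786205 , -206.66693843,  107.91365374]), 'tcp_rot': array([ 3.14078346e+00, -5.50855607e-04,  4.70125601e-01]), 'contact_force': array([-0.12519625,  0.07261312,  6.07900217]), 'wrist_torque': array([0.04891849, 0.20343144, 0.08936286]), 'grasp_force': 19.677224457263947, 'opening': 0.3794735933912851}
```

View pics/c2.png

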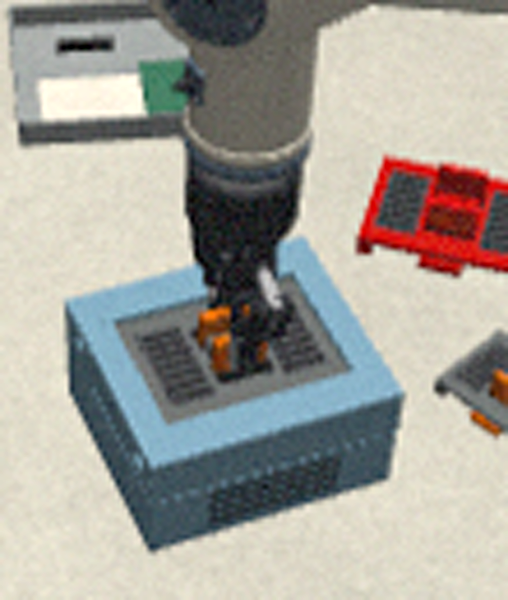

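The picture shows the pads closed on both tabs at about (230,340). The opening of 0.38 is about 33 mm, so the tabs are fully squeezed. Next I'll lift gently.

>>> carry_out(
  targets=[
    {"dp":[0,0,-1],"yaw":0},
    {"dp":[0,0,-3],"yaw":0},
    {"dp":[0,0,-5],"yaw":0},
    {"dp":[0,0,-7],"yaw":0},
    {"dp":[0,0,-10],"yaw":0},
    {"dp":[0,0,-10],"yaw":0},
  ],
)

```text
clock: 4.75
eef_pos: [503.2, -206.5, 117.6]
tcp_rot: [3.141, -0.0, 0.47]
contact_force: [-0.0, 0.7, -0.6]
opening: 0.382
grasp_force: 20.1
```

>>> carry_out(
  targets=[
    {"dp":[0,0,-5],"yaw":0},
    {"dp":[0,0,-12],"yaw":0},
    {"dp":[0,0,-22],"yaw":0},
    {"dp":[0,0,-32],"yaw":0},
    {"dp":[0,0,-45],"yaw":0},
    {"dp":[0,0,-58],"yaw":0},
    {"dp":[0,0,-68],"yaw":0},
    {"dp":[0,0,-72],"yaw":0},
    {"dp":[0,0,-72],"yaw":0},
  ],
)

```text
clock: 5.88
eef_pos: [503.1, -206.4, 189.5]
tcp_rot: [3.141, -0.0, 0.47]
contact_force: [0.9, 0.9, -0.6]
opening: 0.381
grasp_force: 20.1
```

Run:
```python
from h import *
s=r.grab_frame("side")[:,:,::-1]
cv2.imwrite("pics/c3.png",cv2.convertScaleAbs(cv2.resize(s[70:220,280:410],(520,600),interpolation=2),alpha=1.5))
```

```text
(no output)
```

View pics/c3.png

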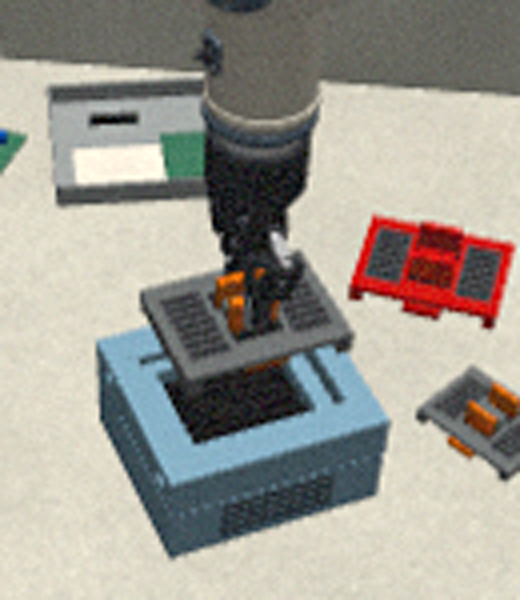

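The cover is free and held level in the jaws at (250,310), and the extractor's opening is empty. Now I'll carry it to the tray.

>>> carry_out(
  targets=[
    {"dp":[2,-4,0],"yaw":0},
    {"dp":[7,-15,0],"yaw":0},
    {"dp":[15,-32,0],"yaw":0},
    {"dp":[25,-54,0],"yaw":0},
    {"dp":[36,-78,0],"yaw":0},
    {"dp":[47,-102,0],"yaw":0},
    {"dp":[58,-126,0],"yaw":0},
    {"dp":[69,-150,0],"yaw":0},
    {"dp":[80,-174,0],"yaw":0},
    {"dp":[91,-198,0],"yaw":0},
    {"dp":[102,-222,0],"yaw":0},
    {"dp":[112,-243,0],"yaw":0},
  ],
)

```text
clock: 7.42
eef_pos: [492.1, 62.9, 189.3]
tcp_rot: [-3.141, 0.0, 0.471]
contact_force: [-0.4, 0.2, -1.9]
opening: 0.378
grasp_force: 20.1
```

>>> carry_out(
  targets=[
    {"dp":[11,-24,0],"yaw":0},
    {"dp":[22,-47,0],"yaw":0},
    {"dp":[33,-70,0],"yaw":0},
    {"dp":[43,-92,0],"yaw":0},
    {"dp":[52,-112,0],"yaw":0},
    {"dp":[60,-130,0],"yaw":0},
    {"dp":[67,-146,0],"yaw":0},
    {"dp":[73,-158,0],"yaw":0},
    {"dp":[77,-166,0],"yaw":0},
    {"dp":[79,-170,0],"yaw":0},
    {"dp":[79,-170,0],"yaw":0},
  ],
)

```text
clock: 8.8
eef_pos: [486.4, 248.2, 189.2]
tcp_rot: [3.141, 0.0, 0.47]
contact_force: [0.0, -0.7, -2.7]
opening: 0.379
grasp_force: 20.1
```

>>> carry_out(
  targets=[
    {"dp":[0,0,4],"yaw":1},
    {"dp":[0,0,14],"yaw":4},
    {"dp":[0,0,28],"yaw":8},
    {"dp":[0,0,42],"yaw":12},
    {"dp":[0,0,56],"yaw":16},
    {"dp":[0,0,70],"yaw":20},
    {"dp":[0,0,80],"yaw":23},
    {"dp":[0,0,87],"yaw":25},
    {"dp":[0,0,90],"yaw":26},
    {"dp":[0,0,90],"yaw":26},
  ],
)

```text
clock: 10.05
eef_pos: [486.4, 248.2, 99.3]
tcp_rot: [3.142, 0.0, 0.016]
contact_force: [0.3, -0.4, -0.9]
opening: 0.376
grasp_force: 20.1
```

Run:
```python
from h import *
s=r.grab_frame("side")[:,:,::-1]
cv2.imwrite("pics/c4.png",cv2.convertScaleAbs(cv2.resize(s[200:360,250:410],(600,600),interpolation=2),alpha=1.5))
print(r.sense()['eef_pos'])
```

```text
[486.50476644 248.28419374  99.47723672]
```

View pics/c4.png

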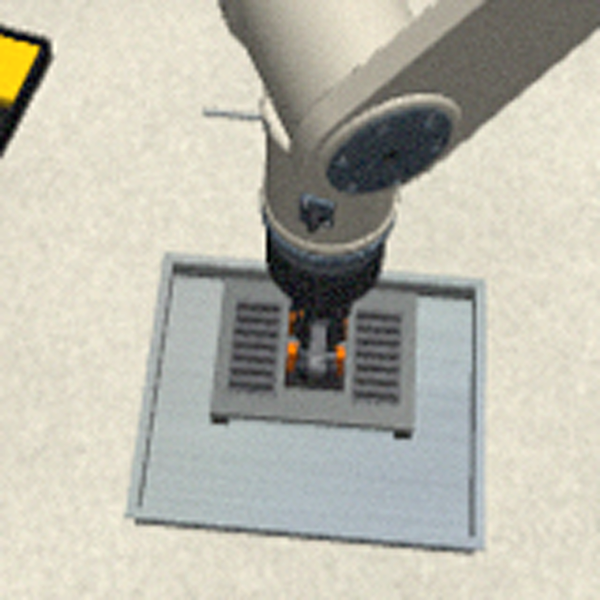

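The cover hangs level over the tray at (313,355), well inside its walls. I'll lower it until the force shows contact.

>>> carry_out(
  targets=[
    {"dp":[0,0,8],"yaw":0},
    {"dp":[0,0,22],"yaw":0},
    {"dp":[0,0,36],"yaw":0},
    {"dp":[0,0,48],"yaw":0},
    {"dp":[0,0,55],"yaw":0},
    {"dp":[0,0,60],"yaw":0},
    {"dp":[0,0,63],"yaw":0},
    {"dp":[0,0,64],"yaw":0},
    {"dp":[0,0,64],"yaw":0},
  ],
)

```text
clock: 11.22
eef_pos: [486.5, 248.3, 35.5]
tcp_rot: [-3.141, -0.0, 0.016]
contact_force: [-0.2, -0.0, -1.9]
opening: 0.379
grasp_force: 20.1
```

>>> carry_out(
  targets=[
    {"dp":[0,0,0.5],"yaw":0},
    {"dp":[0,0,1],"yaw":0},
    {"dp":[0,0,1.5],"yaw":0},
    {"dp":[0,0,1.5],"yaw":0},
  ],
)

```text
clock: 11.72
eef_pos: [486.4, 248.3, 33.8]
tcp_rot: [-3.142, 0.0, 0.016]
contact_force: [0.8, -0.0, -1.7]
opening: 0.379
grasp_force: 20.1
```

>>> carry_out(
  targets=[
    {"dp":[0,0,0.5],"yaw":0},
    {"dp":[0,0,1],"yaw":0},
    {"dp":[0,0,1],"yaw":0},
  ],
)

```text
clock: 12.1
eef_pos: [486.4, 248.3, 33.0]
tcp_rot: [-3.142, -0.0, 0.016]
contact_force: [-2.0, -0.1, 3.1]
opening: 0.382
grasp_force: 21.0
```

>>> carry_out(
  targets=[
    {"dp":[0,0,0.5],"yaw":0},
    {"dp":[0,0,1],"yaw":0},
    {"dp":[0,0,1],"yaw":0},
  ],
  fingers=-0.05,
)

```text
clock: 12.48
eef_pos: [486.3, 248.3, 31.7]
tcp_rot: [3.142, 0.0, 0.016]
contact_force: [-0.1, 0.8, -0.8]
opening: 0.477
grasp_force: 2.9
```

>>> carry_out(
  targets=[
    {"dp":[0,0,0.5],"yaw":0},
    {"dp":[0,0,1],"yaw":0},
    {"dp":[0,0,1],"yaw":0},
  ],
  fingers=0.12,
)

```text
clock: 12.85
eef_pos: [486.3, 248.2, 30.7]
tcp_rot: [3.142, 0.0, 0.016]
contact_force: [0.0, -0.1, -1.7]
opening: 0.563
grasp_force: 2.0
```

>>> carry_out(
  targets=[
    {"dp":[0,0,0],"yaw":0},
    {"dp":[0,0,0],"yaw":0},
    {"dp":[0,0,0],"yaw":0},
    {"dp":[0,0,0],"yaw":0},
    {"dp":[0,0,0],"yaw":0},
    {"dp":[0,0,0],"yaw":0},
  ],
  fingers=1,
)

```text
clock: 13.6
eef_pos: [486.3, 248.3, 30.8]
tcp_rot: [3.142, 0.0, 0.016]
contact_force: [-0.1, 0.3, 0.1]
opening: 1.004
grasp_force: 0.0
```

Released. I'll back off straight up, then clear the view.

>>> carry_out(
  targets=[
    {"dp":[0,0,-4],"yaw":0},
    {"dp":[0,0,-15],"yaw":0},
    {"dp":[0,0,-35],"yaw":0},
    {"dp":[0,0,-60],"yaw":0},
    {"dp":[0,0,-90],"yaw":0},
    {"dp":[0,0,-120],"yaw":0},
    {"dp":[0,0,-150],"yaw":0},
    {"dp":[0,0,-175],"yaw":0},
    {"dp":[0,0,-190],"yaw":0},
    {"dp":[0,0,-197],"yaw":0},
    {"dp":[0,0,-200],"yaw":0},
    {"dp":[0,0,-200],"yaw":0},
  ],
)

```text
clock: 15.1
eef_pos: [486.1, 248.1, 230.2]
tcp_rot: [3.141, 0.001, 0.016]
contact_force: [0.3, -0.6, -0.7]
opening: 0.997
grasp_force: 0.0
```

Run:
```python
from h import *
s=r.grab_frame("side")[:,:,::-1]
cv2.imwrite("pics/c5.png",cv2.convertScaleAbs(cv2.resize(s[80:360,180:460],(600,600),interpolation=2),alpha=1.5))
```

```text
(no output)
```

View pics/c5.png

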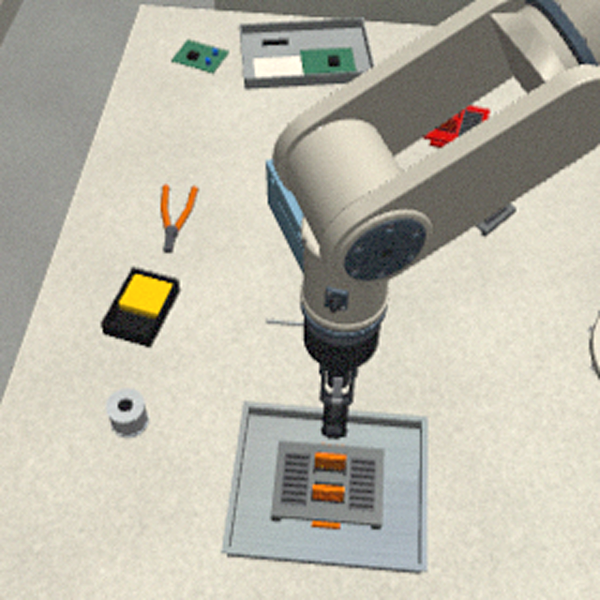

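The cover lies flat in the tray at (330,485) with its tabs up and sprung out. The gripper is clear above it and the bystanders haven't moved.

```bash
python3 -c "
from rig import r
print(r.sign_off())"
```

```text
the job is handed in; nothing more can be done
None
```

The filter cover is unclipped and lying flat, tabs up, in the steel tray; it was lowered until it touched the floor, the other items were left alone, and the job was handed in at about 15 s of the 50 s limit.

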